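# Cover the last bun in its crock

## Task

Put the bun from the wooden board into the wide white crock, then take the wooden lid from the sloping lid stand and set it gently on the crock, so that it sits level and fully home on the rim all round. Leave the crock upright, and leave the other things on the table where they are.

Things in the scene. Friction and masses are not known exactly. Their poses are not given: they have to be found in the camera images.
- bun: brown bun, about 56x61 mm seen from above and 42 mm tall, weighs 60 g, irregular, lying on the wooden board. Origin: centre of its underside; z up.
- board: small wooden board, 110 mm (its x) by 150 mm (its y), 12 mm thick, fixed to the table; the bun lies on it. Origin: centre of its underside.
- crock: wide round white crock, open at the top, no handles: 148 mm outer diameter, 75 mm tall, walls 6 mm (mouth 136 mm across), floor 6 mm thick, about 0.7 kg, loose on the table. Origin: centre of its underside, z up to the mouth. The bun and the lid belong here.
- ramekin: smaller round white bowl, 104 mm outer diameter, 55 mm tall; not the one to use, the lid does not fit it. It and the crock may change places. Origin: centre of its underside.
- lid: round light-wood lid, 0.2 kg. Origin: centre of its underside; z along its axis, through the knob. z 0 to 8 mm: step 126 mm wide, fits loosely in the crock's mouth (5 mm play all round); 8 to 16 mm: disc 156 mm wide, rests on the rim; 16 to 56 mm: cylindrical knob 28 mm thick. Seated, its origin is 67 mm above the crock's. Starts tilted 28 degrees on the stand.
- lid_stand: fixed aluminium stand, 170 mm deep, 130 mm wide; its sheet slopes at 28 degrees, rising along the stand's +x, so the lid's knob points up and away from the high end, towards the robot or to its left front; two 24 mm pegs at the low end stop the lid from sliding off. Origin: at table height under the middle of the sheet, whose surface is 68 mm up there; the lid's origin starts at that point.
- salt_shaker: salt shaker, 44 mm wide, 90 mm tall; leave it where it is. Origin: centre of its underside.
- pepper_mill: wooden pepper mill, 58 mm wide, 150 mm tall; leave it where it is. Origin: centre of its underside.
- sugar_caddy: black caddy of sugar packets, 72x76x69 mm; leave it where it is. Origin: centre of its underside.
- teaspoon: steel teaspoon, 130 mm long, lying flat; leave it where it is. Origin: centre of its underside.
- cup: small white cup upside down, 76x64x58 mm; leave it where it is. Origin: centre of its underside.
- olive_jar: glass jar with a closed screw cap, 69 mm wide, 84 mm tall; leave it where it is. Origin: centre of its underside.
Not all that is in view belongs to the job. There is more than one size of the bun; the one meant has the size given above.

How it is judged (in metres and radians):
On the way, in this order (a step that is already met when the one before it is completed fails the run):
1. the bun lies in the crock, let go of (horizontal distance between bun and crock below 0.05 m and z of bun in the frame of crock between -0.005 and 0.05 m and contact force between bun and the fingers below 0.1 N and linear speed of bun below 0.03 m/s), for 0.2 s.
2. the lid sits on the crock, level and fully home (horizontal distance between lid and crock below 0.009 m and z of lid in the frame of crock between 0.063 and 0.0695 m and angle between lid's own z axis and vertical below 0.05 rad), for 0.2 s.
At the end, for the whole second after the job is handed in: The bun lies inside the crock; the lid is centred on the crock within 9 mm, seated with its underside 63 to 69.5 mm above the crock's underside and level within 0.05 rad; the crock stands upright within 0.05 rad; all at rest (all of step 2 and horizontal distance between bun and crock below 0.05 m and z of bun in the frame of crock between -0.005 and 0.05 m and angle between crock's own z axis and vertical below 0.05 rad and linear speed of each of lid, crock below 0.02 m/s and linear speed of bun below 0.03 m/s); the robot touches nothing.
It fails at once if the lid is dropped: let go, it falls faster than 0.7 m/s (from more than about 25 mm) (contact force between lid and the fingers below 0.05 N and linear speed of lid above 0.7 m/s).
It fails at once if the lid is banged or pressed hard onto the crock (over 40 N) (contact force between lid and crock above 40 N).
It fails at once if another thing on the table is shoved more than 40 mm or knocked over (distance of any of salt_shaker, pepper_mill, sugar_caddy, teaspoon, cup, olive_jar, ramekin from where it was at the start of the episode above 0.04 m or angle between any of salt_shaker, pepper_mill, sugar_caddy, teaspoon, cup, olive_jar, ramekin's own z axis and vertical above 0.4 rad).
It also fails if it takes over 67 s, if anything falls off the work surface, if the arm or the gripper's body presses on something with over 40 N, if the wrist force passes 120 N, or if a joint passes its speed limit or range.

## Robot

A 6-joint arm with a two-finger parallel gripper is mounted at the origin on a cart in front of the work surface, level with it; the furniture and walls round the work are solid. World frame = base frame: x ahead of the robot, y to its left, z up, the work surface at z = 0. Lengths are in mm, angles in rad, forces in N, time in s.
With the tool pointing down it reaches from about 350 to 775 mm from the base axis. Payload 7.3 kg.
Tool frame: the origin (TCP) lies between the finger pads; the fingertips stand 25 mm ahead of it and the grasp point (between the pads) lies 6 mm ahead of it; z points along the fingers, y is the line along which they close (so a half turn about z gives the same grasp; the last joint's range is limited). The gripper opens to 92 mm and grips with 3 to 60 N. Pads are 19 mm wide; open, the fingers measure 130 mm over their backs; the gripper's body (75 mm by 190 mm) begins 47 mm behind the grasp point.
Start: joints at [1.176, 0.342, 1.524, -0, 1.275, -0.146], TCP at [129.26, 508.856, 251.741] pointing down, gripper open.
Joint ranges: [-2.53, 2.53], [-0.77, 2.02], [0.04, 2.7], [-1, 4.14], [0.28, 2.66], [-3.11, 3.11]. Speed limits (rad/s): [2.57, 2.57, 3.14, 3.14, 3.14, 3.14].

## Interface

Orientations are given as [roll, pitch, yaw] about the fixed x, y, z axes, in that order (R = Rz(yaw) Ry(pitch) Rx(roll)).
In Python, from plant import bot gives the robot as it stands.
- The arm moves only by the tool play_rows, never from a script. Its argument "commands" is a list of rows, each an object of numbers: "x", "y", "z": the shift along the tool's x, y, z in m; "twist": the turn about the tool's z in degrees. In form: [{"x": .., "y": .., "z": .., "twist": ..}, ...]. A call has exactly 8 rows; each row is the pose to reach, as a shift and turn from the pose commanded when the call began, along the tool's axes at that moment; what a row does not reach only later rows make up. A row lasts 1/10 s, in which the tool goes at most 50 mm and 8.59 degrees, less where a joint would pass 70% of its speed; a pose out of reach is approached as far as the arm can. A call with a gripper value outside its range is refused whole. "jaw" is the closure, from 0 (fully open) to 1 (shut), set as the call begins (left out, the last holds). The fingers move at their own pace and stop on an object; the grip force is fixed at half the most. Time passes only in rows, so rows that repeat a pose let the fingers close, or fill a call up. It gives the time, the measured TCP pose, the force, the opening and the grip force at its end, in the units of the state.
- bot.get_obs(): the state, without advancing time (a new reading comes with each control period).
- bot.capture(name): name is "scene" or "top"; returns a dict with "pixels" (480x640x3 uint8, red, green, blue), "fx", "fy", "cx", "cy" (pixels), "eye" and "rotation" of the camera in the world. Camera axes: x right, y down, z forward; pixel columns grow to the right and rows downward; lengths in mm; the calibration is good to about 2 mm. A picture is of the moment at which its call begins. There is no depth.
- bot.close_job(): hands the job in; it is judged then, once.
The state is a dict: "time": time; "joint_positions": joint angles; "dq": joint speeds; "tau": joint torques, N m; "tool_pos": TCP position; "tcp_rot": TCP orientation; "contact_force": force on the tool from outside, world axes, zero at the start; "moment": the same for the moment, N m; "grip_width": finger opening in mm; "finger_force": force on a finger pad.
Only numpy, scipy, OpenCV 4.12 (cv2) and the standard library are available. Lean on these libraries where they do the work, as an engineer would, in place of code of your own. Each camera call takes 0.05 s, during which the arm holds its last target. There are 200 camera calls.

## Working session

There is one attempt and no reset: what is moved stays moved. The work goes in short steps, Python scripts to look and compute and a tool call to move; the robot and the scene stay as the last step left them, time stands still between calls to the robot, and variables do not carry over. Pictures are saved under pics/ and viewed, at most 10 in all, crops included, and the job is handed in when it is done.

Besides the shell and the picture viewer there is one more tool, called in YAML: its name, and indented under it one key for each argument. play_rows: Moves the arm, as the interface text tells. Its arguments: {"type":"object","properties":{"commands":{"type":"array"},"jaw":{"type":"number"}},"required":["commands"]}

```bash
mkdir -p pics; cat > h.py <<'E'
import numpy as np,cv2
from plant import bot
def cap(n,f):
    c=bot.capture(n); cv2.imwrite(f'pics/{f}.png',c['pixels'][:,:,::-1]); np.savez(f'pics/{f}.npz',**c); return c
def ray(c,u,v):
    d=np.array([(u-c['cx'])/c['fx'],(v-c['cy'])/c['fy'],1.]); return np.array(c['eye'],float),np.array(c['rotation'])@d
def onz(c,u,v,z):
    e,d=ray(c,u,v); return e+d*(z-e[2])/d[2]
E
python3 - <<'E'
from h import *
for n in('scene','top'):
    c=cap(n,n+'0'); print(n,c['eye'],np.round(c['rotation'],3).tolist(),c['fx'],c['cx'])
o=bot.get_obs(); print(o)
E
```

```text
scene [-337.60372103 1017.47570428  853.34369282] [-2.135, 0.007, -2.368] 621.6480915091952 318.55054399302327
top [ 329.03501875  144.21578357 1376.72401906] [-2.993, 0.021, -1.544] 521.3897860740216 319.9498591885803
{'time': 0.1, 'joint_positions': array([ 1.17599155e+00,  3.42663393e-01,  1.52488295e+00, -7.12744209e-06,
        1.27538008e+00, -1.46033388e-01]), 'dq': array([ 0.00130986, -0.00122286, -0.00252505, -0.00163022,  0.0006486 ,
       -0.00038138]), 'tau': array([ 6.69792971e-04, -4.32007492e+01, -2.44694495e+01,  7.17927050e-02,
        5.25894540e-02, -5.30792715e-05]), 'tool_pos': array([129.14027137, 508.55301861, 251.12250921]), 'tcp_rot': array([-3.14027209e+00, -1.87340223e-04,  2.89282322e+00]), 'contact_force': array([ 0.0025941 ,  0.14514987, -0.00762602]), 'moment': array([-0.02274636,  0.00863427, -0.03932702]), 'finger_force': 0.0, 'grip_width': 91.57570148766273}
```

View pics/top0.png

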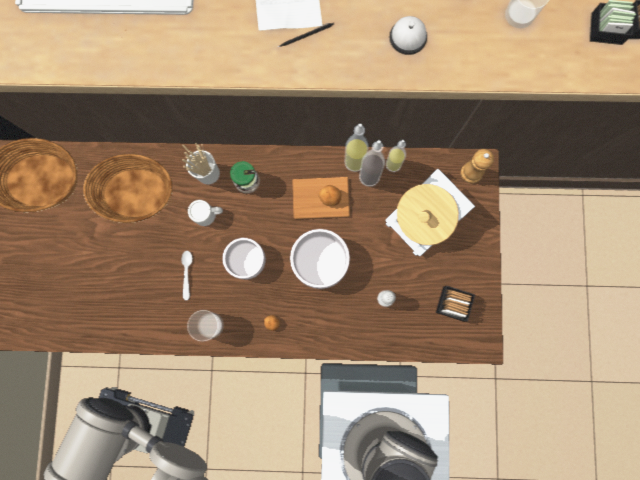

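View pics/scene0.png

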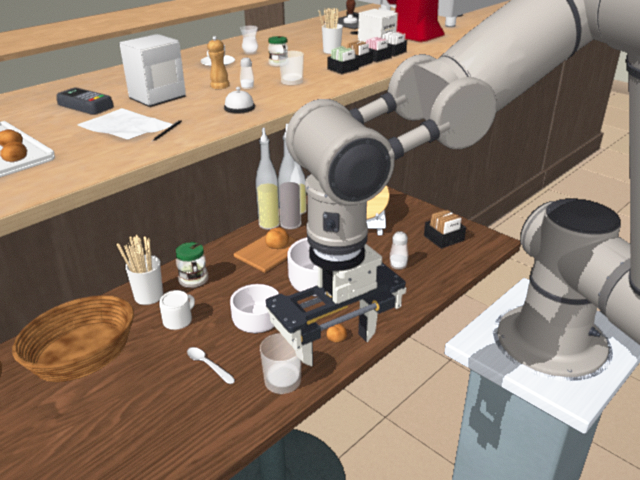

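The top view shows the bun on the board at (330,195), with a smaller loose bun at (271,323). The crock is at (320,259), the ramekin at (243,259) and the lid on its stand at (428,215). "rotation" is given as roll, pitch, yaw. Next I'll measure these.

```bash
sed -i "s/np.array(c\['rotation'\])@d/Rot.from_euler('xyz',c['rotation']).as_matrix()@d/; 1a from scipy.spatial.transform import Rotation as Rot" h.py
cat > m.py <<'E'
from h import *
def blobs(img,lo,hi,box,minA=60):
    x0,y0,x1,y1=box; h=cv2.cvtColor(img,cv2.COLOR_RGB2HSV)
    m=cv2.inRange(h,np.array(lo),np.array(hi)); k=np.zeros_like(m); k[y0:y1,x0:x1]=m[y0:y1,x0:x1]
    cs,_=cv2.findContours(k,cv2.RETR_EXTERNAL,cv2.CHAIN_APPROX_NONE)
    return sorted([c for c in cs if cv2.contourArea(c)>minA],key=cv2.contourArea)[::-1]
E
python3 - <<'E'
from m import *
c=dict(np.load('pics/top0.npz'));im=c['pixels']
print('base px chk',onz(c,390,450,0),onz(c,500,360,0))
h=cv2.cvtColor(im,cv2.COLOR_RGB2HSV)
for p in[(330,195),(330,203),(271,323),(305,205),(320,232),(320,259),(428,200),(440,225),(428,215)]: print(p,h[p[1],p[0]])
def world_ellipse(ct,z):
    P=np.array([onz(c,u+0.,v+0.,z)[:2] for u,v in cv2.convexHull(ct)[:,0]],np.float32)
    (a,b),(w,l),t=cv2.minAreaRect(P); return np.round([a,b,w,l,t],1)
for nm,box,z in(('crock',(285,225,355,295),75),('ramekin',(218,232,270,285),55)):
    for b in blobs(im,(0,0,130),(179,60,255),box)[:1]: print(nm,world_ellipse(b,z),cv2.boundingRect(b))
for nm,box,z in(('bun',(290,175,352,220),33),('small',(255,310,290,335),15)):
    for b in blobs(im,(5,190,60),(14,255,255),box,30)[:3]: print(nm,world_ellipse(b,z),cv2.boundingRect(b),cv2.contourArea(b))
for b in blobs(im,(18,60,120),(32,255,255),(390,175,470,255))[:2]:
    print('lid',cv2.fitEllipse(b),cv2.boundingRect(b))
a=cv2.resize(im[165:300,215:480],None,fx=3,fy=3,interpolation=cv2.INTER_CUBIC)
cv2.imwrite('pics/crop1.png',a[:,:,::-1])
E
```

```text
base px chk [ 13.25546509 -11.93365768   0.        ] [ 242.59890268 -291.9293237     0.        ]
(330, 195) [ 14 168 196]
(330, 203) [ 13 158 139]
(271, 323) [ 14 167 214]
(305, 205) [ 14 148 214]
(320, 232) [ 10   5 150]
(320, 259) [150   1 247]
(428, 200) [ 23  99 239]
(440, 225) [ 23  96 241]
(428, 215) [ 20 107 227]
crock [486.6 176.5 148.4 148.1  46.6] (290, 229, 60, 60)
ramekin [484.  372.9 106.9 104.4  47. ] (222, 237, 43, 42)
lid ((427.17266845703125, 214.01988220214844), (59.29270553588867, 61.24114227294922), 127.26065826416016) (397, 184, 62, 61)
```

View pics/crop1.png

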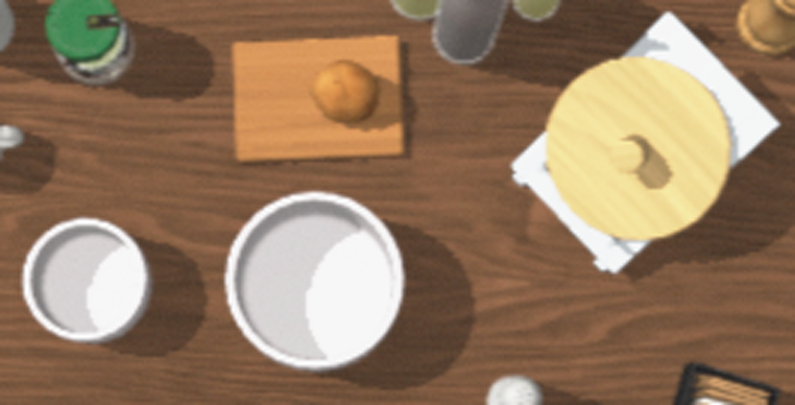

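The enlarged crop confirms the bun meant is the one on the board: about 21 px across (≈55 mm), full px (330,195). The smaller orange one at (271,323) is a decoy. The stand's high edge runs from crop (668,12) to (778,123), and its pegs are at crop (517,175) and (605,265), so the knob leans to the left front.

```bash
python3 - <<'E'
from m import *
c=dict(np.load('pics/top0.npz'));im=c['pixels']
f=lambda a,b,z:onz(c,215+(a+.5)/3-.5,165+(b+.5)/3-.5,z)
r=np.round
for a in[(345,91),(313,91),(378,91),(345,60),(345,122)]: print('bun',r(f(*a,33)))
A=f(668,12,108);B=f(778,123,108);C=f(513,170,35);D=f(610,272,35)
print('stand high',r(A),r(B),np.linalg.norm(A-B),'low',r(C),r(D),np.linalg.norm(C-D))
d=B-A; print('edge ang',np.degrees(np.arctan2(d[1],d[0])))
u=np.array([-d[1],d[0],0]); u/=np.linalg.norm(u); u*=np.sign(u[0]); hm=(A+B)/2
print('u',u,'origin from high edge',r(hm-u*75))
L=onz(c,427.4,214.2,82); ax=np.array([0,0,np.cos(np.radians(28))])-u*np.sin(np.radians(28))
print('disc top ctr',r(L),'lid origin',r(L-16*ax),'grasp',r(L+26*ax))
K=f(629,154,68+56*.883); print('knob top px ->',r(K),'pred',r(L+40*ax))
for n,p in(('salt',(387,302)),('caddy',(455,305)),('bottle2',(369,182)),('bottle1',(355,168)),('spot',(140,310)),('mill',(468,178)),('glass',(206,328))): print(n,r(onz(c,*p,0)))
E
```

```text
bun [659. 155.  33.]
bun [659. 183.  33.]
bun [660. 126.  33.]
bun [687. 156.  33.]
bun [631. 154.  33.]
stand high [ 714. -113.  108.] [ 621. -203.  108.] 128.93821666542 low [591.   7.  35.] [504. -77.  35.] 121.31944147645521
edge ang -135.98258761183345
u [ 0.69487695 -0.71912866  0.        ] origin from high edge [ 616. -104.  108.]
disc top ctr [603. -93.  82.] lid origin [608. -98.  68.] grasp [594. -84. 105.]
knob top px -> [591. -79. 117.] pred [590. -79. 117.]
salt [383.  -2.   0.]
caddy [ 380. -179.    0.]
bottle2 [706.  49.   0.]
bottle1 [744.  88.   0.]
spot [345. 648.   0.]
mill [ 722. -218.    0.]
glass [303. 471.   0.]
```

play_rows:
  commands:
    - {"x": -0.601,"y": -0.213,"z": 0.05,"twist": 30.7}
    - {"x": -0.601,"y": -0.213,"z": 0.05,"twist": 30.7}
    - {"x": -0.601,"y": -0.213,"z": 0.05,"twist": 30.7}
    - {"x": -0.601,"y": -0.213,"z": 0.05,"twist": 30.7}
    - {"x": -0.601,"y": -0.213,"z": 0.05,"twist": 30.7}
    - {"x": -0.601,"y": -0.213,"z": 0.05,"twist": 30.7}
    - {"x": -0.601,"y": -0.213,"z": 0.05,"twist": 30.7}
    - {"x": -0.601,"y": -0.213,"z": 0.05,"twist": 30.7}
  jaw: 0

```text
time: 0.9
tool_pos: [462.1, 285.7, 220.0]
tcp_rot: [-3.141, -0.0, 2.357]
contact_force: [0.1, 1.3, 0.2]
grip_width: 91.6
finger_force: 0.0
```

```bash
cat > go.py <<'E'
import sys
from h import *
o=bot.get_obs(); p=o['tool_pos']; R=Rot.from_euler('xyz',o['tcp_rot'])
print('t',o['time'],'p',np.round(p,1),'yaw',round(np.degrees(o['tcp_rot'][2]),1),'w',round(o['grip_width'],1),'F',np.round(o['contact_force'],1),'q6',o['joint_positions'][5])
a=[float(v) for v in sys.argv[1:]]
while len(a)>=3: print('to',a[:3],np.round(R.inv().apply(np.array(a[:3])-p)/1000,4)); a=a[3:]
E
python3 go.py 659 155 150 659 155 42
```

```text
t 0.9 p [462.1 285.7 220. ] yaw 135.0 w 91.6 F [0.1 1.3 0.2] q6 -0.37355167803128664
to [659.0, 155.0, 150.0] [-0.2317  0.0467  0.0699]
to [659.0, 155.0, 42.0] [-0.2317  0.0468  0.1779]
```

play_rows:
  commands:
    - {"x": -0.232,"y": 0.047,"z": 0.05,"twist": 0}
    - {"x": -0.232,"y": 0.047,"z": 0.05,"twist": 0}
    - {"x": -0.232,"y": 0.047,"z": 0.05,"twist": 0}
    - {"x": -0.232,"y": 0.047,"z": 0.05,"twist": 0}
    - {"x": -0.232,"y": 0.047,"z": 0.06,"twist": 0}
    - {"x": -0.232,"y": 0.047,"z": 0.07,"twist": 0}
    - {"x": -0.232,"y": 0.047,"z": 0.07,"twist": 0}
    - {"x": -0.232,"y": 0.047,"z": 0.07,"twist": 0}

```text
time: 1.7
tool_pos: [657.3, 157.2, 150.4]
tcp_rot: [-3.141, -0.001, 2.358]
contact_force: [0.3, 0.9, 1.2]
grip_width: 91.8
finger_force: 0.0
```

```bash
python3 go.py 659 155 42; python3 - <<'E'
from m import *
c=cap('scene','s1'); a=cv2.resize(c['pixels'][150:350,180:440],None,fx=3,fy=3); cv2.imwrite('pics/s1c.png',a[:,:,::-1])
E
```

```text
t 1.7 p [657.3 157.2 150.4] yaw 135.1 w 91.8 F [0.3 0.9 1.2] q6 -0.6656444310417494
to [659.0, 155.0, 42.0] [-0.0029 -0.0003  0.1083]
```

View pics/s1c.png

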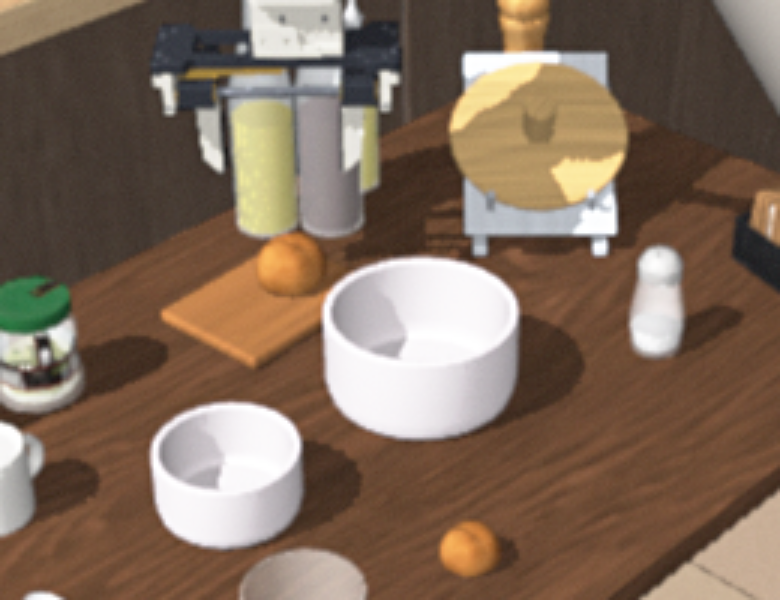

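The gripper stands over the bun: fingers at crop x ≈210 and 355, bun at (291,264). Descending.

play_rows:
  commands:
    - {"x": -0.001,"y": 0,"z": 0.03,"twist": 0}
    - {"x": -0.001,"y": 0,"z": 0.06,"twist": 0}
    - {"x": -0.001,"y": 0,"z": 0.085,"twist": 0}
    - {"x": -0.001,"y": 0,"z": 0.1,"twist": 0}
    - {"x": -0.001,"y": 0,"z": 0.108,"twist": 0}
    - {"x": -0.001,"y": 0,"z": 0.108,"twist": 0}
    - {"x": -0.001,"y": 0,"z": 0.108,"twist": 0}
    - {"x": -0.001,"y": 0,"z": 0.108,"twist": 0}

```text
time: 2.55
tool_pos: [659.7, 156.0, 44.1]
tcp_rot: [3.139, 0.002, 2.357]
contact_force: [0.3, -0.2, 0.3]
grip_width: 91.6
finger_force: 0.0
```

play_rows:
  commands:
    - {"x": 0,"y": 0,"z": 0,"twist": 0}
    - {"x": 0,"y": 0,"z": 0,"twist": 0}
    - {"x": 0,"y": 0,"z": 0,"twist": 0}
    - {"x": 0,"y": 0,"z": 0,"twist": 0}
    - {"x": 0,"y": 0,"z": 0,"twist": 0}
    - {"x": 0,"y": 0,"z": 0,"twist": 0}
    - {"x": 0,"y": 0,"z": 0,"twist": 0}
    - {"x": 0,"y": 0,"z": 0,"twist": 0}
  jaw: 1

```text
time: 3.35
tool_pos: [658.8, 155.8, 42.5]
tcp_rot: [3.142, -0.0, 2.357]
contact_force: [-0.4, -0.2, 0.6]
grip_width: 57.0
finger_force: 30.0
```

play_rows:
  commands:
    - {"x": 0,"y": 0,"z": -0.02,"twist": 0}
    - {"x": 0,"y": 0,"z": -0.05,"twist": 0}
    - {"x": 0,"y": 0,"z": -0.09,"twist": 0}
    - {"x": 0,"y": 0,"z": -0.12,"twist": 0}
    - {"x": 0,"y": 0,"z": -0.13,"twist": 0}
    - {"x": 0,"y": 0,"z": -0.13,"twist": 0}
    - {"x": 0,"y": 0,"z": -0.13,"twist": 0}
    - {"x": 0,"y": 0,"z": -0.13,"twist": 0}

```text
time: 4.15
tool_pos: [657.9, 155.7, 169.9]
tcp_rot: [-3.138, -0.003, 2.357]
contact_force: [-0.4, 0.1, -0.7]
grip_width: 57.0
finger_force: 30.0
```

```bash
python3 go.py 487 177 160 487 177 46
```

```text
t 4.15 p [657.9 155.7 169.9] yaw 135.0 w 57.0 F [-0.4  0.1 -0.7] q6 -0.6670668638308066
to [487.0, 177.0, 160.0] [ 0.1359 -0.1056  0.0106]
to [487.0, 177.0, 46.0] [ 0.1356 -0.1053  0.1246]
```

play_rows:
  commands:
    - {"x": 0.03,"y": -0.023,"z": 0,"twist": 0}
    - {"x": 0.06,"y": -0.046,"z": 0,"twist": 0}
    - {"x": 0.09,"y": -0.07,"z": 0,"twist": 0}
    - {"x": 0.12,"y": -0.093,"z": 0,"twist": 0}
    - {"x": 0.136,"y": -0.1055,"z": 0.01,"twist": 0}
    - {"x": 0.136,"y": -0.1055,"z": 0.01,"twist": 0}
    - {"x": 0.136,"y": -0.1055,"z": 0.03,"twist": 0}
    - {"x": 0.136,"y": -0.1055,"z": 0.05,"twist": 0}

```text
time: 4.95
tool_pos: [489.3, 177.2, 121.9]
tcp_rot: [3.14, 0.001, 2.357]
contact_force: [-0.5, -0.3, -0.8]
grip_width: 57.0
finger_force: 30.0
```

```bash
python3 go.py 487 177 42; python3 -c "
from h import *
c=cap('top','t1')"
```

```text
t 4.95 p [489.3 177.2 121.9] yaw 135.0 w 57.0 F [-0.5 -0.3 -0.8] q6 -0.5858749336006882
to [487.0, 177.0, 42.0] [ 0.0016 -0.0019  0.0799]
```

play_rows:
  commands:
    - {"x": 0.001,"y": -0.001,"z": 0.02,"twist": 0}
    - {"x": 0.001,"y": -0.001,"z": 0.04,"twist": 0}
    - {"x": 0.001,"y": -0.001,"z": 0.06,"twist": 0}
    - {"x": 0.001,"y": -0.001,"z": 0.07,"twist": 0}
    - {"x": 0.001,"y": -0.001,"z": 0.078,"twist": 0}
    - {"x": 0.001,"y": -0.001,"z": 0.078,"twist": 0}
    - {"x": 0.001,"y": -0.001,"z": 0.078,"twist": 0}
    - {"x": 0.001,"y": -0.001,"z": 0.078,"twist": 0}

```text
time: 5.8
tool_pos: [487.3, 177.4, 45.2]
tcp_rot: [3.14, 0.001, 2.357]
contact_force: [-0.5, 1.1, -0.1]
grip_width: 56.8
finger_force: 30.0
```

play_rows:
  commands:
    - {"x": 0,"y": 0,"z": 0,"twist": 0}
    - {"x": 0,"y": 0,"z": 0,"twist": 0}
    - {"x": 0,"y": 0,"z": 0,"twist": 0}
    - {"x": 0,"y": 0,"z": 0,"twist": 0}
    - {"x": 0,"y": 0,"z": 0,"twist": 0}
    - {"x": 0,"y": 0,"z": 0,"twist": 0}
    - {"x": 0,"y": 0,"z": 0,"twist": 0}
    - {"x": 0,"y": 0,"z": 0,"twist": 0}
  jaw: 0.2

```text
time: 6.6
tool_pos: [486.6, 177.3, 44.4]
tcp_rot: [3.142, -0.0, 2.357]
contact_force: [0.3, -0.3, 0.4]
grip_width: 73.1
finger_force: 0.0
```

play_rows:
  commands:
    - {"x": 0,"y": 0,"z": -0.03,"twist": 0}
    - {"x": 0,"y": 0,"z": -0.06,"twist": 0}
    - {"x": 0,"y": 0,"z": -0.1,"twist": 0}
    - {"x": 0,"y": 0,"z": -0.14,"twist": 0}
    - {"x": 0,"y": 0,"z": -0.17,"twist": 0}
    - {"x": 0,"y": 0,"z": -0.17,"twist": 0}
    - {"x": 0,"y": 0,"z": -0.17,"twist": 0}
    - {"x": 0,"y": 0,"z": -0.17,"twist": 0}

```text
time: 7.4
tool_pos: [485.9, 177.1, 213.2]
tcp_rot: [-3.14, -0.001, 2.357]
contact_force: [0.3, -0.1, -1.3]
grip_width: 73.7
finger_force: 0.0
```

```bash
python3 go.py 594 -84 210 594 -84 111
```

```text
t 7.4 p [485.9 177.1 213.2] yaw 135.0 w 73.7 F [ 0.3 -0.1 -1.3] q6 -0.585004495279146
to [594.0, -84.0, 210.0] [-0.261  -0.1084  0.003 ]
to [594.0, -84.0, 111.0] [-0.2611 -0.1082  0.102 ]
```

play_rows:
  commands:
    - {"x": -0.261,"y": -0.108,"z": 0.003,"twist": 1}
    - {"x": -0.261,"y": -0.108,"z": 0.003,"twist": 1}
    - {"x": -0.261,"y": -0.108,"z": 0.003,"twist": 1}
    - {"x": -0.261,"y": -0.108,"z": 0.003,"twist": 1}
    - {"x": -0.261,"y": -0.108,"z": 0.003,"twist": 1}
    - {"x": -0.261,"y": -0.108,"z": 0.003,"twist": 1}
    - {"x": -0.261,"y": -0.108,"z": 0.003,"twist": 1}
    - {"x": -0.261,"y": -0.108,"z": 0.003,"twist": 1}
  jaw: 0.3

```text
time: 8.2
tool_pos: [594.3, -83.9, 209.5]
tcp_rot: [-3.14, -0.003, 2.338]
contact_force: [0.2, 0.0, -0.1]
grip_width: 64.4
finger_force: 0.0
```

```bash
python3 go.py 594 -84 210 594 -84 112; python3 - <<'E'
from m import *
c=cap('scene','s2'); a=cv2.resize(c['pixels'][110:310,250:450],None,fx=3,fy=3); cv2.imwrite('pics/s2c.png',a[:,:,::-1])
E
```

```text
t 8.2 p [594.3 -83.9 209.5] yaw 134.0 w 64.4 F [ 0.2  0.  -0.1] q6 -1.0353398473339106
to [594.0, -84.0, 210.0] [ 0.0002 -0.0003 -0.0005]
to [594.0, -84.0, 112.0] [-0.0002 -0.0002  0.0975]
```

View pics/s2c.png

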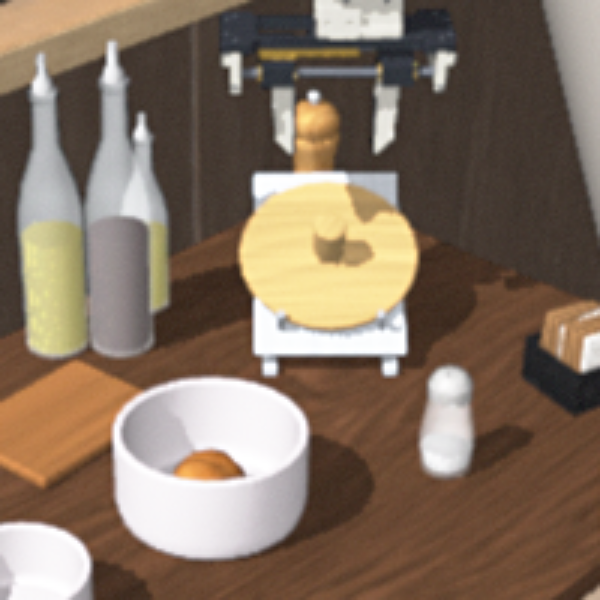

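The bun lies in the crock (crop 210,465), and the fingers stand over the knob (crop 330,230). Descending onto the knob.

play_rows:
  commands:
    - {"x": 0,"y": 0,"z": 0.03,"twist": 0}
    - {"x": 0,"y": 0,"z": 0.055,"twist": 0}
    - {"x": 0,"y": 0,"z": 0.075,"twist": 0}
    - {"x": 0,"y": 0,"z": 0.088,"twist": 0}
    - {"x": 0,"y": 0,"z": 0.095,"twist": 0}
    - {"x": 0,"y": 0,"z": 0.097,"twist": 0}
    - {"x": 0,"y": 0,"z": 0.097,"twist": 0}
    - {"x": 0,"y": 0,"z": 0.097,"twist": 0}

```text
time: 9.05
tool_pos: [595.6, -83.6, 115.4]
tcp_rot: [3.141, 0.001, 2.34]
contact_force: [-0.5, 0.3, 0.6]
grip_width: 64.3
finger_force: 0.0
```

play_rows:
  commands:
    - {"x": 0,"y": 0,"z": 0,"twist": 0}
    - {"x": 0,"y": 0,"z": 0,"twist": 0}
    - {"x": 0,"y": 0,"z": 0,"twist": 0}
    - {"x": 0,"y": 0,"z": 0,"twist": 0}
    - {"x": 0,"y": 0,"z": 0,"twist": 0}
    - {"x": 0,"y": 0,"z": 0,"twist": 0}
    - {"x": 0,"y": 0,"z": 0,"twist": 0}
    - {"x": 0,"y": 0,"z": 0,"twist": 0}
  jaw: 1

```text
time: 9.85
tool_pos: [595.0, -83.6, 114.5]
tcp_rot: [-3.142, 0.0, 2.34]
contact_force: [0.4, -0.0, 0.8]
grip_width: 27.0
finger_force: 30.0
```

```bash
python3 go.py; python3 -c "
from m import *
c=cap('top','t2')
P=[onz(c,u,v,75)[:2] for u,v in cv2.convexHull(blobs(c['pixels'],(0,0,130),(179,60,255),(285,225,355,295))[0])[:,0]]
print(cv2.minAreaRect(np.array(P,np.float32)))"
```

```text
t 9.85 p [595.  -83.6 114.5] yaw 134.0 w 27.0 F [ 0.4 -0.   0.8] q6 -1.0358671621572868
((478.0162658691406, 170.3668212890625), (164.30262756347656, 160.56640625), 1.4543092250823975)
```

play_rows:
  commands:
    - {"x": 0,"y": 0,"z": -0.01,"twist": 0}
    - {"x": 0,"y": 0,"z": -0.025,"twist": 0}
    - {"x": 0,"y": 0,"z": -0.045,"twist": 0}
    - {"x": 0,"y": 0,"z": -0.07,"twist": 0}
    - {"x": 0,"y": 0,"z": -0.09,"twist": 0}
    - {"x": 0,"y": 0,"z": -0.1,"twist": 0}
    - {"x": 0,"y": 0,"z": -0.1,"twist": 0}
    - {"x": 0,"y": 0,"z": -0.1,"twist": 0}

```text
time: 10.7
tool_pos: [594.6, -83.4, 213.6]
tcp_rot: [-3.141, -0.001, 2.34]
contact_force: [-0.3, -0.5, -2.8]
grip_width: 27.5
finger_force: 30.0
```

```bash
python3 go.py 487 177 220; python3 - <<'E'
from m import *
c=cap('scene','s3'); a=cv2.resize(c['pixels'][60:310,250:450],None,fx=2.4,fy=2.4); cv2.imwrite('pics/s3c.png',a[:,:,::-1])
E
```

```text
t 10.7 p [594.6 -83.4 213.6] yaw 134.0 w 27.5 F [-0.3 -0.5 -2.8] q6 -1.0358570272817316
to [487.0, 177.0, 220.0] [ 0.262   0.1037 -0.0061]
```

View pics/s3c.png

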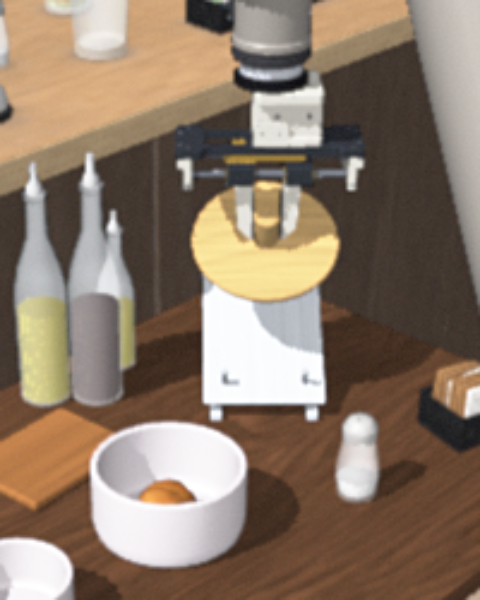

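The lid is lifted and still tilted (ellipse about 148x120 in the crop), and the tool can only point down. I'll level the lid by pivoting it in the grip against the empty board, going round the bottles to get there.

play_rows:
  commands:
    - {"x": 0.03,"y": 0.004,"z": 0,"twist": 0}
    - {"x": 0.07,"y": 0.008,"z": 0,"twist": 0}
    - {"x": 0.115,"y": 0.013,"z": 0,"twist": 0}
    - {"x": 0.154,"y": 0.022,"z": 0,"twist": 0}
    - {"x": 0.185,"y": 0.047,"z": 0,"twist": 0}
    - {"x": 0.215,"y": 0.075,"z": 0,"twist": 0}
    - {"x": 0.245,"y": 0.105,"z": 0,"twist": 0}
    - {"x": 0.269,"y": 0.129,"z": 0,"twist": 0}

```text
time: 11.55
tool_pos: [499.9, 201.5, 213.4]
tcp_rot: [-3.14, -0.001, 2.34]
contact_force: [1.6, -0.3, -1.9]
grip_width: 27.1
finger_force: 30.0
```

```bash
python3 go.py 632 202 205 632 202 92;python3 - <<'E'
from m import *
c=dict(np.load('pics/top0.npz'))
f=lambda a,b,z:onz(c,215+(a+.5)/3-.5,165+(b+.5)/3-.5,z)
for p in[(233,43),(400,36),(407,155),(238,160)]: print(np.round(f(*p,12)))
E
```

```text
t 11.55 p [499.9 201.5 213.4] yaw 134.1 w 27.1 F [ 1.6 -0.3 -1.9] q6 -0.528864443977371
to [632.0, 202.0, 205.0] [-0.0916  0.0952  0.0081]
to [632.0, 202.0, 92.0] [-0.0918  0.0954  0.1211]
[706. 257.  12.]
[716. 107.  12.]
[607.  99.  12.]
[599. 249.  12.]
```

play_rows:
  commands:
    - {"x": -0.025,"y": 0.026,"z": 0,"twist": 0}
    - {"x": -0.055,"y": 0.057,"z": 0.005,"twist": 0}
    - {"x": -0.08,"y": 0.083,"z": 0.01,"twist": 0}
    - {"x": -0.092,"y": 0.0955,"z": 0.02,"twist": 0}
    - {"x": -0.092,"y": 0.0955,"z": 0.045,"twist": 0}
    - {"x": -0.092,"y": 0.0955,"z": 0.075,"twist": 0}
    - {"x": -0.092,"y": 0.0955,"z": 0.1,"twist": 0}
    - {"x": -0.092,"y": 0.0955,"z": 0.11,"twist": 0}

```text
time: 12.35
tool_pos: [631.1, 199.2, 99.9]
tcp_rot: [-3.135, -0.004, 2.339]
contact_force: [-0.3, -0.5, -2.4]
grip_width: 27.3
finger_force: 30.0
```

```bash
python3 go.py 632 202 92; python3 - <<'E'
from m import *
c=cap('scene','s4'); a=cv2.resize(c['pixels'][100:340,180:440],None,fx=2.5,fy=2.5); cv2.imwrite('pics/s4c.png',a[:,:,::-1])
E
```

```text
t 12.35 p [631.1 199.2  99.9] yaw 134.0 w 27.3 F [-0.3 -0.5 -2.4] q6 -0.5786208797104738
to [632.0, 202.0, 92.0] [0.0013 0.0026 0.0079]
```

View pics/s4c.png

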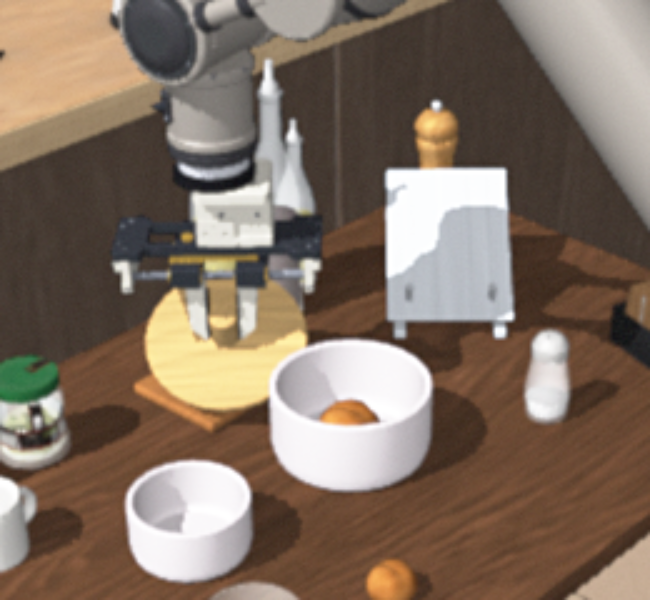

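The lid hangs over the board, still tilted, with its low edge at crop (190,400) near the board. Lowering to contact.

play_rows:
  commands:
    - {"x": 0,"y": 0,"z": 0.004,"twist": 0}
    - {"x": 0,"y": 0,"z": 0.008,"twist": 0}
    - {"x": 0,"y": 0,"z": 0.011,"twist": 0}
    - {"x": -0.001,"y": 0,"z": 0.014,"twist": 0}
    - {"x": -0.004,"y": 0,"z": 0.016,"twist": 0}
    - {"x": -0.007,"y": 0,"z": 0.018,"twist": 0}
    - {"x": -0.01,"y": 0,"z": 0.02,"twist": 0}
    - {"x": -0.01,"y": 0,"z": 0.02,"twist": 0}

```text
time: 13.2
tool_pos: [640.9, 192.4, 84.8]
tcp_rot: [3.141, 0.0, 2.339]
contact_force: [-0.4, 1.0, 1.6]
grip_width: 27.3
finger_force: 30.0
```

```bash
python3 go.py 652 181 64
```

```text
t 13.2 p [640.9 192.4  84.8] yaw 134.0 w 27.3 F [-0.4  1.   1.6] q6 -0.5913272991987849
to [652.0, 181.0, 64.0] [-0.0159  0.0001  0.0208]
```

play_rows:
  commands:
    - {"x": -0.003,"y": 0,"z": 0.003,"twist": 0}
    - {"x": -0.006,"y": 0,"z": 0.006,"twist": 0}
    - {"x": -0.009,"y": 0,"z": 0.009,"twist": 0}
    - {"x": -0.011,"y": 0,"z": 0.012,"twist": 0}
    - {"x": -0.013,"y": 0,"z": 0.015,"twist": 0}
    - {"x": -0.015,"y": 0,"z": 0.017,"twist": 0}
    - {"x": -0.016,"y": 0,"z": 0.018,"twist": 0}
    - {"x": -0.016,"y": 0,"z": 0.018,"twist": 0}

```text
time: 14.0
tool_pos: [652.8, 180.3, 67.2]
tcp_rot: [3.139, 0.002, 2.339]
contact_force: [1.9, -1.9, 5.3]
grip_width: 26.9
finger_force: 30.0
```

play_rows:
  commands:
    - {"x": 0,"y": 0,"z": 0.001,"twist": 0}
    - {"x": -0.001,"y": 0,"z": 0.002,"twist": 0}
    - {"x": -0.001,"y": 0,"z": 0.003,"twist": 0}
    - {"x": -0.001,"y": 0,"z": 0.003,"twist": 0}
    - {"x": -0.001,"y": 0,"z": 0.003,"twist": 0}
    - {"x": -0.001,"y": 0,"z": 0.003,"twist": 0}
    - {"x": -0.001,"y": 0,"z": 0.003,"twist": 0}
    - {"x": -0.001,"y": 0,"z": 0.003,"twist": 0}

```text
time: 14.8
tool_pos: [652.5, 180.2, 63.8]
tcp_rot: [3.141, 0.001, 2.34]
contact_force: [2.3, -3.0, 4.9]
grip_width: 27.1
finger_force: 30.0
```

```bash
python3 go.py 652 181 64; python3 - <<'E'
from m import *
c=cap('scene','s5'); a=cv2.resize(c['pixels'][100:340,180:440],None,fx=2.5,fy=2.5); cv2.imwrite('pics/s5c.png',a[:,:,::-1])
E
```

```text
t 14.8 p [652.5 180.2  63.8] yaw 134.0 w 27.1 F [ 2.3 -3.   4.9] q6 -0.6121793949760691
to [652.0, 181.0, 64.0] [ 0.0009  0.0001 -0.0002]
```

View pics/s5c.png

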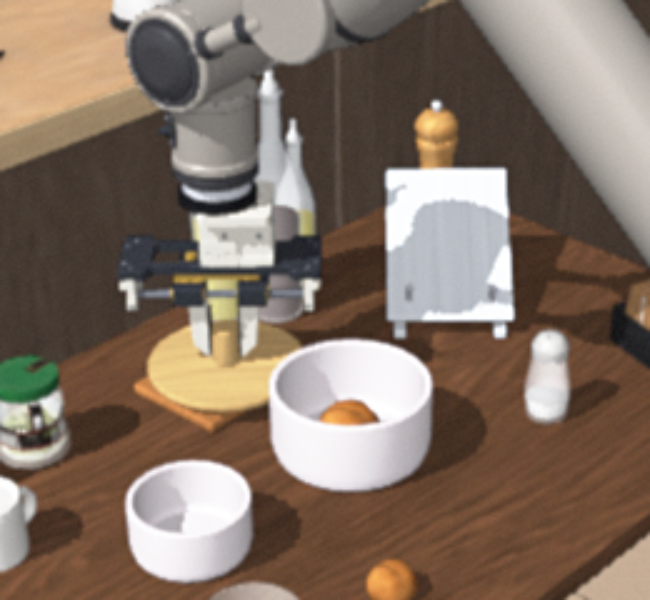

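The lid now lies nearly flat on the board (crop 225,365). I'll release it so it settles, move clear, and measure the lid and crock from the top.

play_rows:
  commands:
    - {"x": 0,"y": 0,"z": 0,"twist": 0}
    - {"x": 0,"y": 0,"z": 0,"twist": 0}
    - {"x": 0,"y": 0,"z": 0,"twist": 0}
    - {"x": 0,"y": 0,"z": 0,"twist": 0}
    - {"x": 0,"y": 0,"z": 0,"twist": 0}
    - {"x": 0,"y": 0,"z": -0.01,"twist": 0}
    - {"x": 0,"y": 0,"z": -0.03,"twist": 0}
    - {"x": 0,"y": 0,"z": -0.06,"twist": 0}
  jaw: 0.3

```text
time: 15.65
tool_pos: [651.2, 180.2, 123.1]
tcp_rot: [-3.139, -0.002, 2.34]
contact_force: [-0.0, 0.1, 0.5]
grip_width: 63.8
finger_force: 0.0
```

play_rows:
  commands:
    - {"x": 0,"y": 0,"z": -0.05,"twist": 0}
    - {"x": 0.05,"y": -0.05,"z": -0.08,"twist": 0}
    - {"x": 0.1,"y": -0.11,"z": -0.08,"twist": 0}
    - {"x": 0.08,"y": -0.16,"z": -0.08,"twist": 0}
    - {"x": 0.04,"y": -0.19,"z": -0.08,"twist": 0}
    - {"x": 0,"y": -0.23,"z": -0.08,"twist": 0}
    - {"x": -0.04,"y": -0.27,"z": -0.08,"twist": 0}
    - {"x": -0.08,"y": -0.3,"z": -0.08,"twist": 0}

```text
time: 16.45
tool_pos: [489.7, -47.6, 204.8]
tcp_rot: [3.14, 0.001, 2.34]
contact_force: [0.4, 0.1, 0.4]
grip_width: 64.1
finger_force: 0.0
```

```bash
python3 go.py 652 181 150; python3 - <<'E'
from m import *
c=cap('top','t3'); im=c['pixels']
def W(ct,z):
    P=np.array([onz(c,u,v,z)[:2] for u,v in cv2.convexHull(ct)[:,0]],np.float32)
    return cv2.minEnclosingCircle(P),cv2.minAreaRect(P)
print('crock',W(blobs(im,(0,0,130),(179,60,255),(285,225,355,295))[0],75))
for b in blobs(im,(18,60,90),(32,255,255),(280,150,370,240))[:2]: print('lid',W(b,28),cv2.fitEllipse(b))
a=cv2.resize(im[150:300,260:480],None,fx=3,fy=3); cv2.imwrite('pics/t3c.png',a[:,:,::-1])
E
```

```text
t 16.45 p [489.7 -47.6 204.8] yaw 134.1 w 64.1 F [0.4 0.1 0.4] q6 -1.0225034501832313
to [652.0, 181.0, 150.0] [0.0514 0.2756 0.055 ]
crock (((486.40301513671875, 176.97947692871094), 75.90797424316406), ((486.559326171875, 176.55599975585938), (146.89881896972656, 148.6352081298828), 1.4384795427322388))
lid (((651.2159423828125, 181.86260986328125), 78.31356048583984), ((651.11279296875, 182.32473754882812), (153.92373657226562, 154.01736450195312), 70.56844329833984)) ((319.50701904296875, 198.49786376953125), (56.24849319458008, 57.75107955932617), 86.528564453125)
lid (((765.0938720703125, 86.17221069335938), 35.35568618774414), ((758.0139770507812, 86.8327407836914), (55.452659606933594, 58.976295471191406), 1.1093260049819946)) ((354.6380615234375, 157.9502716064453), (19.279897689819336, 23.16628646850586), 36.482852935791016)
```

View pics/t3c.png

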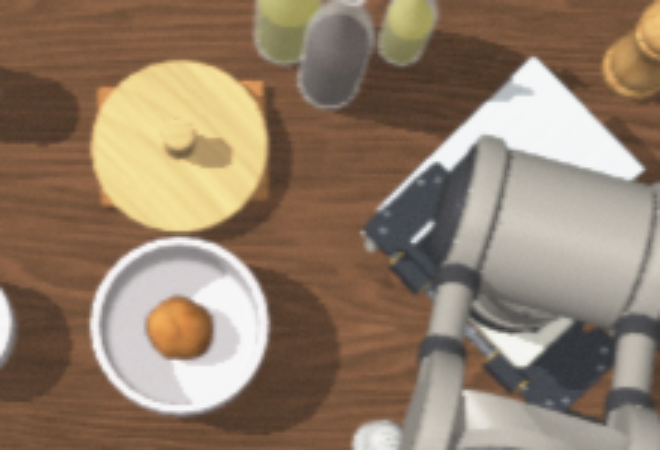

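In the top crop, the lid lies flat on the board (180,145) and the crock with the bun is at (180,325). Measured: lid at (651.2,182.0), crock at (486.5,176.7). Regrasping the knob upright.

play_rows:
  commands:
    - {"x": 0.035,"y": 0.035,"z": 0,"twist": 0}
    - {"x": 0.075,"y": 0.065,"z": 0,"twist": 0}
    - {"x": 0.11,"y": 0.1,"z": 0,"twist": 0}
    - {"x": 0.13,"y": 0.145,"z": 0,"twist": 0}
    - {"x": 0.12,"y": 0.19,"z": 0,"twist": 0}
    - {"x": 0.095,"y": 0.23,"z": 0,"twist": 0}
    - {"x": 0.065,"y": 0.265,"z": 0.01,"twist": 0}
    - {"x": 0.0525,"y": 0.2755,"z": 0.03,"twist": 0}

```text
time: 17.3
tool_pos: [655.9, 184.3, 174.9]
tcp_rot: [3.136, 0.004, 2.34]
contact_force: [-0.7, 0.4, -0.5]
grip_width: 63.9
finger_force: 0.0
```

play_rows:
  commands:
    - {"x": 0,"y": 0,"z": 0.02,"twist": 0}
    - {"x": 0,"y": 0,"z": 0.05,"twist": 0}
    - {"x": 0,"y": 0,"z": 0.05,"twist": 0}
    - {"x": 0,"y": 0,"z": 0.05,"twist": 0}
    - {"x": 0,"y": 0,"z": 0.05,"twist": 0}
    - {"x": 0,"y": 0,"z": 0.05,"twist": 0}
    - {"x": 0,"y": 0,"z": 0.05,"twist": 0}
    - {"x": 0,"y": 0,"z": 0.05,"twist": 0}

```text
time: 18.1
tool_pos: [652.2, 183.2, 124.3]
tcp_rot: [3.14, 0.001, 2.339]
contact_force: [-0.3, -0.4, -0.6]
grip_width: 63.9
finger_force: 0.0
```

```bash
python3 go.py 651.2 182 61
```

```text
t 18.1 p [652.2 183.2 124.3] yaw 134.0 w 63.9 F [-0.3 -0.4 -0.6] q6 -0.6078992954717123
to [651.2, 182.0, 61.0] [-0.0001 -0.0016  0.0633]
```

play_rows:
  commands:
    - {"x": 0,"y": -0.0015,"z": 0.02,"twist": 0}
    - {"x": 0,"y": -0.0015,"z": 0.04,"twist": 0}
    - {"x": 0,"y": -0.0015,"z": 0.055,"twist": 0}
    - {"x": 0,"y": -0.0015,"z": 0.063,"twist": 0}
    - {"x": 0,"y": -0.0015,"z": 0.063,"twist": 0}
    - {"x": 0,"y": -0.0015,"z": 0.063,"twist": 0}
    - {"x": 0,"y": -0.0015,"z": 0.063,"twist": 0}
    - {"x": 0,"y": -0.0015,"z": 0.063,"twist": 0}

```text
time: 18.9
tool_pos: [651.3, 182.2, 61.4]
tcp_rot: [3.14, 0.001, 2.34]
contact_force: [0.4, -0.8, 0.5]
grip_width: 64.4
finger_force: 0.0
```

play_rows:
  commands:
    - {"x": 0,"y": 0,"z": 0,"twist": 0}
    - {"x": 0,"y": 0,"z": 0,"twist": 0}
    - {"x": 0,"y": 0,"z": 0,"twist": 0}
    - {"x": 0,"y": 0,"z": 0,"twist": 0}
    - {"x": 0,"y": 0,"z": 0,"twist": 0}
    - {"x": 0,"y": 0,"z": 0,"twist": 0}
    - {"x": 0,"y": 0,"z": 0,"twist": 0}
    - {"x": 0,"y": 0,"z": 0,"twist": 0}
  jaw: 1

```text
time: 19.7
tool_pos: [650.8, 182.1, 60.4]
tcp_rot: [-3.142, -0.0, 2.34]
contact_force: [1.3, -0.2, 0.2]
grip_width: 27.0
finger_force: 30.0
```

```bash
python3 go.py
```

```text
t 19.7 p [650.8 182.1  60.4] yaw 134.0 w 27.0 F [ 1.3 -0.2  0.2] q6 -0.6092307535103552
```

play_rows:
  commands:
    - {"x": 0,"y": 0,"z": -0.01,"twist": 0}
    - {"x": 0,"y": 0,"z": -0.03,"twist": 0}
    - {"x": 0,"y": 0,"z": -0.055,"twist": 0}
    - {"x": 0,"y": 0,"z": -0.08,"twist": 0}
    - {"x": 0,"y": 0,"z": -0.09,"twist": 0}
    - {"x": 0,"y": 0,"z": -0.09,"twist": 0}
    - {"x": 0,"y": 0,"z": -0.09,"twist": 0}
    - {"x": 0,"y": 0,"z": -0.09,"twist": 0}

```text
time: 20.5
tool_pos: [650.0, 182.0, 148.6]
tcp_rot: [-3.139, -0.002, 2.34]
contact_force: [-0.5, -0.3, -2.9]
grip_width: 27.1
finger_force: 30.0
```

```bash
python3 go.py 486.5 176.7 152
```

```text
t 20.5 p [650.  182.  148.6] yaw 134.0 w 27.1 F [-0.5 -0.3 -2.9] q6 -0.6092608366119008
to [486.5, 176.7, 152.0] [ 0.1099 -0.1212 -0.0029]
```

play_rows:
  commands:
    - {"x": 0.02,"y": -0.022,"z": 0,"twist": 0}
    - {"x": 0.045,"y": -0.05,"z": 0,"twist": 0}
    - {"x": 0.07,"y": -0.077,"z": 0,"twist": 0}
    - {"x": 0.095,"y": -0.105,"z": 0,"twist": 0}
    - {"x": 0.1105,"y": -0.122,"z": 0,"twist": 0}
    - {"x": 0.1105,"y": -0.122,"z": 0,"twist": 0}
    - {"x": 0.1105,"y": -0.122,"z": 0,"twist": 0}
    - {"x": 0.1105,"y": -0.122,"z": 0,"twist": 0}

```text
time: 21.3
tool_pos: [487.3, 176.8, 150.1]
tcp_rot: [3.141, 0.0, 2.339]
contact_force: [0.6, 0.8, -2.5]
grip_width: 27.3
finger_force: 30.0
```

```bash
python3 go.py 486.1 176.8 116
```

```text
t 21.3 p [487.3 176.8 150.1] yaw 134.0 w 27.3 F [ 0.6  0.8 -2.5] q6 -0.5685418719572969
to [486.1, 176.8, 116.0] [ 0.0009 -0.0008  0.0341]
```

Lowering gently to about 3 mm above the seat first.

play_rows:
  commands:
    - {"x": 0,"y": 0,"z": 0.008,"twist": 0}
    - {"x": 0,"y": 0,"z": 0.016,"twist": 0}
    - {"x": 0,"y": 0,"z": 0.021,"twist": 0}
    - {"x": 0,"y": 0,"z": 0.025,"twist": 0}
    - {"x": 0,"y": 0,"z": 0.028,"twist": 0}
    - {"x": 0,"y": 0,"z": 0.03,"twist": 0}
    - {"x": 0,"y": 0,"z": 0.031,"twist": 0}
    - {"x": 0,"y": 0,"z": 0.031,"twist": 0}

```text
time: 22.1
tool_pos: [486.4, 176.7, 119.4]
tcp_rot: [3.141, 0.0, 2.34]
contact_force: [-0.5, -0.2, -2.1]
grip_width: 27.0
finger_force: 30.0
```

```bash
python3 go.py 486.1 176.8 116
```

```text
t 22.1 p [486.4 176.7 119.4] yaw 134.0 w 27.0 F [-0.5 -0.2 -2.1] q6 -0.5684303013937215
to [486.1, 176.8, 116.0] [ 0.0002 -0.0002  0.0034]
```

play_rows:
  commands:
    - {"x": 0,"y": 0,"z": 0.001,"twist": 0}
    - {"x": 0,"y": 0,"z": 0.002,"twist": 0}
    - {"x": 0,"y": 0,"z": 0.003,"twist": 0}
    - {"x": 0,"y": 0,"z": 0.0035,"twist": 0}
    - {"x": 0,"y": 0,"z": 0.004,"twist": 0}
    - {"x": 0,"y": 0,"z": 0.004,"twist": 0}
    - {"x": 0,"y": 0,"z": 0.004,"twist": 0}
    - {"x": 0,"y": 0,"z": 0.004,"twist": 0}

```text
time: 22.9
tool_pos: [486.3, 176.7, 115.4]
tcp_rot: [3.142, -0.0, 2.34]
contact_force: [-0.5, 0.4, -2.0]
grip_width: 26.9
finger_force: 30.0
```

```bash
python3 go.py 486.1 176.8 116
```

```text
t 22.9 p [486.3 176.7 115.4] yaw 134.0 w 26.9 F [-0.5  0.4 -2. ] q6 -0.5684434443196899
to [486.1, 176.8, 116.0] [ 0.0002 -0.0001 -0.0006]
```

play_rows:
  commands:
    - {"x": 0,"y": 0,"z": 0.0005,"twist": 0}
    - {"x": 0,"y": 0,"z": 0.001,"twist": 0}
    - {"x": 0,"y": 0,"z": 0.0015,"twist": 0}
    - {"x": 0,"y": 0,"z": 0.0015,"twist": 0}
    - {"x": 0,"y": 0,"z": 0.0015,"twist": 0}
    - {"x": 0,"y": 0,"z": 0.0015,"twist": 0}
    - {"x": 0,"y": 0,"z": 0.0015,"twist": 0}
    - {"x": 0,"y": 0,"z": 0.0015,"twist": 0}

```text
time: 23.7
tool_pos: [486.4, 176.7, 115.3]
tcp_rot: [3.141, 0.001, 2.34]
contact_force: [-3.4, -1.2, 11.2]
grip_width: 26.9
finger_force: 30.0
```

```bash
python3 go.py
```

```text
t 23.7 p [486.4 176.7 115.3] yaw 134.1 w 26.9 F [-3.4 -1.2 11.2] q6 -0.568423703154005
```

Seated at the predicted height, pressing with about 13 N. Releasing and retreating upward.

play_rows:
  commands:
    - {"x": 0,"y": 0,"z": -0.001,"twist": 0}
    - {"x": 0,"y": 0,"z": -0.001,"twist": 0}
    - {"x": 0,"y": 0,"z": -0.001,"twist": 0}
    - {"x": 0,"y": 0,"z": -0.001,"twist": 0}
    - {"x": 0,"y": 0,"z": -0.001,"twist": 0}
    - {"x": 0,"y": 0,"z": -0.001,"twist": 0}
    - {"x": 0,"y": 0,"z": -0.02,"twist": 0}
    - {"x": 0,"y": 0,"z": -0.05,"twist": 0}
  jaw: 0.3

```text
time: 24.5
tool_pos: [485.2, 176.5, 162.8]
tcp_rot: [-3.138, -0.002, 2.339]
contact_force: [0.1, 0.1, 0.1]
grip_width: 64.4
finger_force: 0.0
```

play_rows:
  commands:
    - {"x": 0,"y": 0,"z": -0.04,"twist": 0}
    - {"x": 0,"y": 0,"z": -0.06,"twist": 0}
    - {"x": -0.04,"y": -0.02,"z": -0.06,"twist": 0}
    - {"x": -0.08,"y": -0.04,"z": -0.06,"twist": 0}
    - {"x": -0.12,"y": -0.06,"z": -0.06,"twist": 0}
    - {"x": -0.16,"y": -0.08,"z": -0.06,"twist": 0}
    - {"x": -0.18,"y": -0.09,"z": -0.06,"twist": 0}
    - {"x": -0.18,"y": -0.09,"z": -0.06,"twist": 0}

```text
time: 25.3
tool_pos: [547.4, -18.2, 223.5]
tcp_rot: [-3.141, 0.001, 2.336]
contact_force: [-0.1, 0.4, -0.6]
grip_width: 64.2
finger_force: 0.0
```

```bash
python3 go.py; python3 - <<'E'
from m import *
c=cap('top','t4'); im=c['pixels']
for b in blobs(im,(18,60,90),(32,255,255),(280,220,360,300))[:1]:
    P=np.array([onz(c,u,v,83)[:2] for u,v in cv2.convexHull(b)[:,0]],np.float32); print('lid',cv2.minEnclosingCircle(P),cv2.minAreaRect(P))
c=cap('scene','s6'); a=cv2.resize(c['pixels'][180:330,180:440],None,fx=3,fy=3); cv2.imwrite('pics/s6c.png',a[:,:,::-1])
E
```

```text
t 25.3 p [547.4 -18.2 223.5] yaw 133.8 w 64.2 F [-0.1  0.4 -0.6] q6 -0.9374433952896332
lid ((487.01654052734375, 176.453369140625), 78.1524658203125) ((486.88995361328125, 176.39793395996094), (153.56044006347656, 152.73944091796875), 1.3003257513046265)
```

View pics/s6c.png

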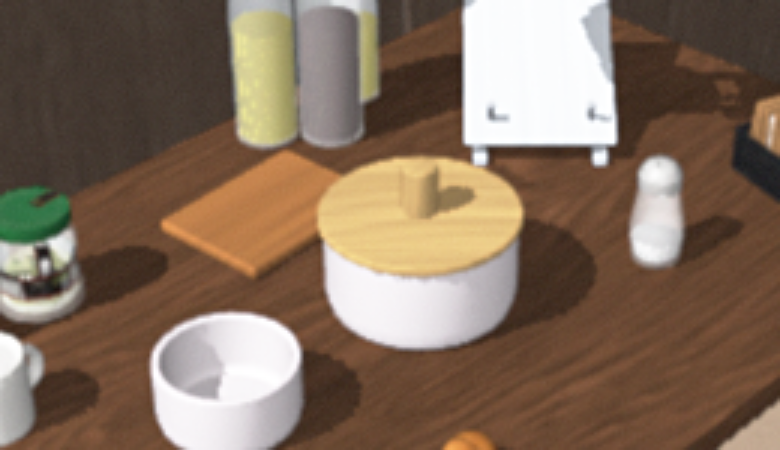

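The picture shows the lid level and fully home on the crock (crop 420,215), within 1 mm of its centre. The other things stand where they were.

```bash
python3 -c "
from plant import bot
print(bot.close_job())"
```

```text
the job is handed in; nothing more can be done
None
```

I put the bun in the crock and set the lid on it, level and within about 1 mm of centre by the last images; the job is handed in at about 25 s, but no verdict came back.

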